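# Slide a power module under the retaining block of a test dock

## Robot

A 7-joint arm with a two-finger parallel gripper is mounted at the origin on the work surface. World frame = base frame: x ahead of the robot, y to its left, z up, the work surface at z = 0. Lengths are in m, angles in rad, forces in N, time in s.
With the tool pointing down it reaches from about 0.425 to 0.95 m from the base axis. Payload 4.7 kg.
Tool frame: the origin (TCP) lies between the finger pads; the fingertips stand 25 mm ahead of it and the grasp point (between the pads) lies 6 mm ahead of it; x points along the fingers, z is the direction in which the jaws open and shut, and the axes are right-handed (so a half turn about x gives the same grasp; the last joint's range is limited). The gripper opens to 85 mm and grips with 20 to 120 N. Pads are 22 mm wide; open, the fingers measure 114 mm over their backs; the gripper's body (76 mm by 85 mm) begins 54 mm behind the grasp point. The pads swing forward as they close: fully open they stand 13 mm farther back than shut.
Start: joints at [-1.34, 0.469, -0.049, 1.532, 0.024, 1.141, -0.082], TCP at [0.173, 0.652, 0.256] pointing down, gripper open.
Joint ranges: [-2.59, 2.59], [-0.33, 1.99], [-1.39, 1.29], [0.1, 2.45], [-1.04, 4.18], [0.21, 1.99], [-2.66, 2.66]. Speed limits (rad/s): [2.57, 2.57, 3.14, 3.14, 3.14, 3.14, 3.14].

## Interface

Orientations are given as a 3x3 rotation matrix whose columns are the frame's x, y, z axes.
In Python, from rig import * gives the robot as it stands. Calls block until the motion is done:
- movep(position, orientation): joint-space move of the TCP to a pose.
- move_l(position, attitude=None, feed=0.15, until_force=None): straight line of the TCP; attitude=None keeps the orientation; feed is the mean speed in m/s. With until_force (N) it stops when the force on the tool has changed by that much, and returns True; else False.
- move_joints(angles): joint-space move.
- command_gripper(opening, newtons=None): finger opening in m; newtons is the grip in N (None keeps the last); returns when the fingers have stopped.
- sleep(seconds).
- inverse_kinematics(position, orientation): joint angles nearest the present ones, or None.
- sense(): the state.
- camera(name): name is "scene" or "side" or "wrist"; returns (picture, depth): 400x640x3 uint8, red, green, blue; 400x640 float32, m along the optical axis (not along the pixel's ray), 0 where there is no reading.
- camera_params(name): a dict with "K" (3x3 intrinsics, pixels), "dist" ([k1, k2, p1, p2, k3] as OpenCV has them; the pictures are not rectified), "position" and "rotation" of the camera in the world; the wrist camera has in their place "tool_from_camera" (4x4, takes a point from camera to tool coordinates, whose origin is the TCP and whose axes are the tool frame's). Camera axes: x right, y down, z forward; pixel columns grow to the right and rows downward; lengths in m; the calibration is good to about 2 mm. A picture is of the moment at which its call begins: read the wrist's pose just before it. camera_params takes no time and is no camera call.
A pose or a line that the arm cannot do raises Unreachable and nothing moves.
- finish_job(): hands the job in, once; it reports no verdict.
The state is a dict: "time_s": time; "joint_pos": joint angles; "qd": joint speeds; "joint_efforts": joint torques, N m; "position": TCP position; "tcp_rot": TCP orientation; "wrist_force": force on the tool from outside, world axes, zero at the start; "ft_torque": the same for the moment, N m; "finger_gap": finger opening in m.
Only numpy, scipy, OpenCV 4.12 (cv2) and the standard library are available. Lean on these libraries where they do the work, as an engineer would, in place of code of your own. Each camera call takes 0.05 s, during which the arm holds its last target. There are 200 camera calls.

## Task

Pick up the power module with the long toe, lay it flat on the bed of the test dock in front of the retaining block, and slide its toe under the overhang until it has pushed the stiff brass contact shoe fully home against its stop; then let go, leaving it seated. How deep the stop is set is not known, so feel for it: work gently, never forcing the module against the block, shoe or stop (keep well under 20 N), and leave the other things on the mat where they are.

Things in the scene. Friction and masses are not known exactly. Their poses are not given: they have to be found in the camera images.
- module: The power module to load: aluminium base plate 56 mm wide (x), 114 mm long (y), 8 mm thick, lying flat; on its rear part a solid grey block housing 30 mm (x) by 40 mm (y), 38 mm tall (46 mm high in all). The bare front 70 mm of the plate is the toe. Origin: centre of the plate's underside; +y points to the toe, z up. Mass 0.2 to 0.45 kg.
- module_grip (a point): Centre of the module's grey housing, where it is grasped: 33 mm behind the module's origin and 27 mm above the plate's underside (19 mm above its top face). Axes as the module's. Housing faces lie 15 mm to either side, 20 mm ahead and behind; the plate's rear edge 24 mm behind, the toe's end 90 mm ahead.
- module_toe (a point): Middle of the toe's front end, 4 mm above the underside; axes as the module's. The toe's two front corners are rounded, 8 mm radius.
- dock: Test dock, fixed: dark steel bed plate 120 mm (x) by 280 mm (y), 12 mm thick. Origin: centre of its underside, z up; the bed's top is at z = 12 mm. Slide direction: its +y, along x = 0. From y = -140 to -5 mm the bed is open and flat.
- block: The dock's retaining block, fixed on the bed; carries the guide strips, shoe and stop. Aluminium, 94 mm wide (x), 52 mm deep (y), 22 mm tall, bridging the bed from y = 20 to 72 mm in the dock's frame, with a pocket under its overhang, open at front and back. Origin: on the bed's top under its middle, 46 mm along +y and 12 mm up from the dock's origin; axes as the dock's.
- dock_mouth (a point): Middle of the mouth of the pocket under the block's overhang, on the bed's top, 20 mm along +y and 12 mm up from the dock's origin; axes as the dock's. The pocket is 59 mm wide, 10 mm high (the module's plate has 3 mm side play, 2 mm height). Low guide strips, 8 mm high, flare out in front of the mouth back to y = -5 mm, there about 78 mm apart.
- shoe (a joint): Travel of the brass shoe under the overhang along the dock's +y, m: 0 out (start), 0.005 home on a hard stop. Slides stiffly (about 4 N), no return spring, stays where left. It sits on an adjustable stop (dark block behind the retaining block) whose setting is not measured: the shoe's face, when out, stands anywhere from y = 35 to 61 mm in the dock's frame, home 5 mm farther.
- spare: A bystander: another module with the same housing in the middle of a short 56 by 56 mm base plate, without a toe. Origin at the centre of its underside. To be left alone.
- multimeter: A bystander: yellow hand multimeter, 85 by 165 mm, 36 mm thick, lying flat; origin at the centre of its underside. To be left alone.
- capacitor: A bystander: blue can capacitor standing upright, 28 mm diameter, 34 mm tall; origin at the centre of its underside. To be left alone.
- pliers: A bystander: small pliers lying flat, about 150 mm long along their x. To be left alone.
Mind the look-alikes: they are no part of the job. Leave any orange, pink or red look-alike of the module alone.

How it is judged:
By the outcome, as a careful person would: the job done as asked, in the order asked, and still so for the second after the job is handed in, with the robot touching nothing.
It also fails if it takes over 67 s, if anything falls off the work surface, if the arm or the gripper's body presses on something with over 40 N, if the wrist force passes 120 N, or if a joint passes its speed limit or range.

## Working session

There is one attempt and no reset: what is moved stays moved. The work goes in short steps, each a Python script; the robot and the scene stay as the last script left them, time stands still between calls to the robot, and variables do not carry over. Pictures are saved under pics/ and viewed, about 8 in all and at most 12, crops included, and the job is handed in when it is done.

```bash
mkdir -p pics; ls; cat > h.py <<'E'
from rig import *
import numpy as np, cv2
def save(n,img): cv2.imwrite('pics/'+n,cv2.cvtColor(img,cv2.COLOR_RGB2BGR))
E
python3 - <<'E'
from h import *
for n in ("scene","side"):
    p,d=camera(n); save(n+'.png',p); np.savez(''+n+'.npz',p=p,d=d,**{k:np.array(v) for k,v in camera_params(n).items()})
    print(n,camera_params(n)['position'])
s=sense(); print(s['time_s'],s['position'],s['tcp_rot'],s['wrist_force'])
E
```

```text
pics
scene [1.06037843 0.07871915 0.74146317]
side [ 0.09623889 -0.76492292  0.7779979 ]
0.1 [0.17329399 0.65186973 0.25534042] [[-3.66038204e-04 -9.66437912e-01  2.56900037e-01]
 [-1.78932200e-03  2.56900276e-01  9.66436261e-01]
 [-9.99998332e-01 -1.05924296e-04 -1.82330394e-03]] [-0.12680481  0.51758516  0.44049139]
```

View pics/scene.png

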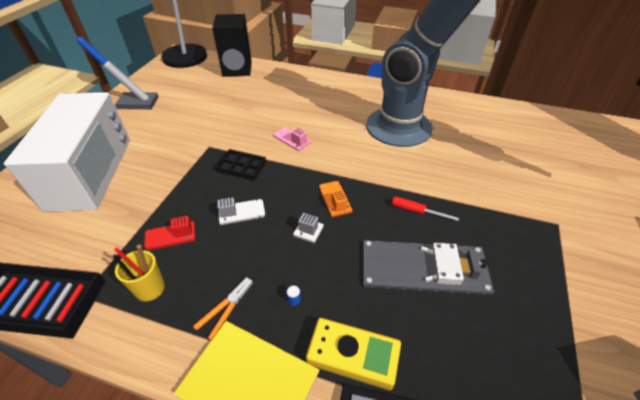

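View pics/side.png

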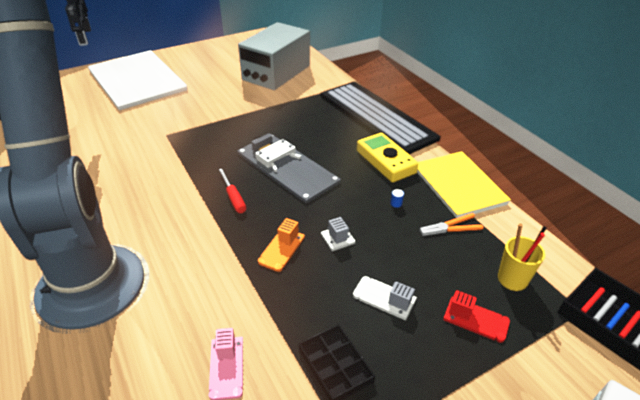

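Scene: candidates are the white/grey long-toe unit (240,210), the short spare (308,228), and the orange (336,198), red (170,234) and pink (293,137) look-alikes. The white one with the long toe and grey housing fits the description. The dock is at (428,265) with its block at (449,263). I'll confirm in an enlarged crop.

```bash
python3 - <<'E'
from h import *
p=np.load('scene.npz')['p']; q=np.load('side.npz')['p']
f=lambda a,x,y,w,h,s:cv2.resize(a[y:y+h,x:x+w],None,fx=s,fy=s,interpolation=cv2.INTER_CUBIC)
a=f(p,205,185,80,50,5);b=f(p,355,230,80*2,50*2,2.5);c=f(q,345,265,80,60,5);d=f(q,230,125,120,90,400/120)
print(a.shape,b.shape,c.shape,d.shape)
save('crop.png',np.vstack([np.hstack([a,b]),np.hstack([c,d])]))
E
```

```text
(250, 400, 3) (250, 400, 3) (300, 400, 3) (300, 400, 3)
```

View pics/crop.png

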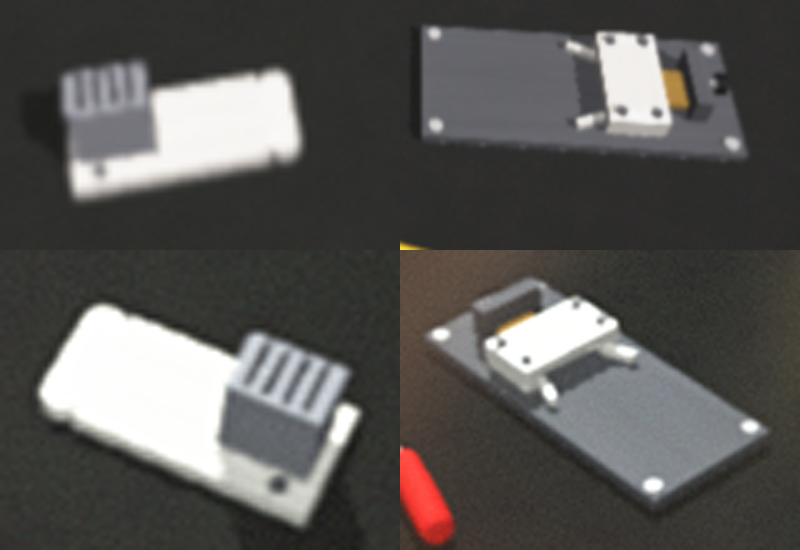

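The crop confirms it: grey housing, white plate, toe to the right in the scene picture (+y-ish). The dock's mouth opens to the left, and its bed corners are clear. Next I'll compute poses.

```bash
cat >> h.py <<'E'
def ray(uv,K,dist,R,t,z):
    u=cv2.undistortPoints(np.array(uv,float).reshape(-1,1,2),np.array(K),np.array(dist)).reshape(-1,2)
    d=np.c_[u,np.ones(len(u))]@np.array(R).T
    return t+d*((z-t[2])/d[:,2])[:,None]
def src(c,x0,y0,ox,oy,s): return (np.array(c,float)-[ox,oy]+.5)/s-.5+[x0,y0]
E
python3 - <<'E'
from h import *
np.set_printoptions(precision=4,suppress=True)
S=np.load('scene.npz');Q=np.load('side.npz')
A=lambda D:(D['K'],D['dist'],D['rotation'],D['position'])
# dock corners: order rear-near-robot, rear-far, front-far, front-near
ds=ray(src([(421,25),(420,138),(746,155),(717,43)],355,230,400,0,2.5),*A(S),.012)
dq=ray(src([(655,503),(767,432),(534,280),(428,334)],230,125,400,250,400/120),*A(Q),.012)
print(ds);print(dq)
for P in(ds,):
    print([np.linalg.norm(P[i]-P[(i+1)%4]) for i in range(4)],P.mean(0))
P=dq;print([np.linalg.norm(P[i]-P[(i+1)%4]) for i in range(4)],P.mean(0))
# module: segment housing top & plate with depth
for D,box in((S,(205,185,285,235)),(Q,(345,265,425,325))):
    x0,y0,x1,y1=box
    v,u=np.mgrid[y0:y1,x0:x1]; u=u.ravel();v=v.ravel();dep=D['d'][v,u]
    n=cv2.undistortPoints(np.c_[u,v].astype(float).reshape(-1,1,2),D['K'],D['dist']).reshape(-1,2)
    X=(np.c_[n,np.ones(len(n))]*dep[:,None])@D['rotation'].T+D['position']
    col=D['p'][v,u].astype(int)
    w=(col.min(1)>150)&(X[:,2]<.02)
    pr=ray(np.c_[u,v],*A(D),.008)
    print('plate n',w.sum(),'z',np.median(X[w,2]),cv2.minAreaRect(pr[w,:2].astype(np.float32)*1000))
    h=(X[:,2]>.036)&(dep>0); pr=ray(np.c_[u,v],*A(D),.046)
    print('hous',h.sum(),np.median(X[h,2]),cv2.minAreaRect(pr[h,:2].astype(np.float32)*1000), X[h].mean(0))
E
```

```text
[[0.5041 0.0021 0.012 ]
 [0.6243 0.0308 0.012 ]
 [0.5529 0.3019 0.012 ]
 [0.4374 0.2741 0.012 ]]
[[0.5029 0.0023 0.012 ]
 [0.6165 0.0332 0.012 ]
 [0.5492 0.3065 0.012 ]
 [0.4393 0.2762 0.012 ]]
[np.float64(0.12352825522515333), np.float64(0.2803228545826173), np.float64(0.11881054404315668), np.float64(0.28000319605036084)] [0.5297 0.1522 0.012 ]
[np.float64(0.11768796622869648), np.float64(0.28145866677970943), np.float64(0.11389219706966568), np.float64(0.28118983324331714)] [0.527  0.1545 0.012 ]
plate n 610 z 0.010343042147802073 ((507.96044921875, -320.80267333984375), (62.79519271850586, 115.19828796386719), 31.974365234375)
hous 193 0.04800820263469119 ((527.3344116210938, -346.3177795410156), (40.831607818603516, 39.56325912475586), 29.35854721069336) [ 0.5286 -0.3456  0.047 ]
plate n 1046 z 0.010441917738746143 ((507.57525634765625, -317.40948486328125), (71.46642303466797, 116.3265151977539), 31.854379653930664)
hous 335 0.04808529582166954 ((517.7514038085938, -351.68634033203125), (39.64845657348633, 39.61908721923828), 32.42745590209961) [ 0.5177 -0.3524  0.0469]
```

```bash
cat >> h.py <<'E'
def Rz(psi,flip=1):  # tool down, jaw axis along frame x rotated by psi (rad)
    z=flip*np.array([np.cos(psi),np.sin(psi),0.]);x=np.array([0,0,-1.]);return np.c_[x,np.cross(z,x),z]
def cam(name,fn=None):
    s=sense();p,d=camera(name);P=camera_params(name)
    if name=='wrist':
        T=np.array(P['tool_from_camera']);R=np.array(s['tcp_rot'])@T[:3,:3];t=np.array(s['position'])+np.array(s['tcp_rot'])@T[:3,3]
    else: R=np.array(P['rotation']);t=np.array(P['position'])
    if fn: save(fn+'.png',p); np.savez(fn+'.npz',p=p,d=d,K=P['K'],dist=P['dist'],rotation=R,position=t)
    return p,d
E
python3 - <<'E'
from h import *
np.set_printoptions(precision=3,suppress=True)
P=camera_params('wrist');print(np.array(P['tool_from_camera']),P['K'][0])
D=np.array([.528,.153]);dp=np.radians(13.9);G=np.array([.525,-.347]);mp=np.radians(32)
dy=np.array([-np.sin(dp),np.cos(dp)])
for f in(1,-1):
    for n,p,a in(('dockhover',[*D,.28],dp),('modhover',[*G,.22],mp),('grasp',[*G,.037],mp),('place',[*(D-.145*dy),.052],dp),('deep',[*(D-.02*dy),.049],dp)):
        print(f,n,inverse_kinematics(p,Rz(a,f)))
E
```

```text
[[ 0.001 -0.263  0.965 -0.118]
 [ 0.    -0.965 -0.263  0.066]
 [ 1.     0.    -0.001  0.   ]
 [ 0.     0.     0.     1.   ]] [296.236   0.    317.449]
1 dockhover [-0.744  0.253  0.47   1.826 -0.128  1.092  0.015]
1 modhover [-0.235  0.704  1.189  1.732 -0.7    1.202  1.704]
1 grasp [ 0.16   0.702  0.507  1.836 -0.489  0.73   1.497]
1 place [-0.402  0.577  0.404  1.988 -0.364  0.647  0.48 ]
1 deep [-0.586  0.557  0.345  2.018 -0.314  0.617  0.212]
-1 dockhover [ 0.506  0.483 -1.17   1.76   0.473  1.219  2.591]
-1 modhover [-0.205  0.658  1.113  1.731 -0.639  1.167 -1.49 ]
-1 grasp [-0.175  0.977  1.101  1.854 -1.042  1.028 -1.2  ]
-1 place [-0.839  0.868  1.104  2.01  -0.998  0.945 -2.092]
-1 deep [-1.073  0.858  1.104  2.043 -1.007  0.926 -2.299]
```

```bash
python3 - <<'E'
from h import *
D=np.array([.528,.153]);dp=np.radians(13.9);G=np.array([.525,-.347]);mp=np.radians(32)
f=lambda a:np.array([-np.sin(a),np.cos(a)])
movep([*(D+.05*f(dp)),.24],Rz(dp)); print(sense()['time_s'],sense()['position']); a,_=cam('wrist','pics/wdock')
movep([*(G+.06*f(mp)),.18],Rz(mp)); print(sense()['time_s']); b,_=cam('wrist','pics/wmod')
save('w2.png',np.hstack([cv2.resize(a,(800,500))[:,200:600],cv2.resize(b,(800,500))[:,200:600]]))
save('wd_big.png',cv2.resize(a[40:390,140:500],None,fx=1.65,fy=1.65,interpolation=cv2.INTER_CUBIC))
E
```

```text
2.1417 [0.51559452 0.20326907 0.23991543]
4.0167
```

View pics/w2.png

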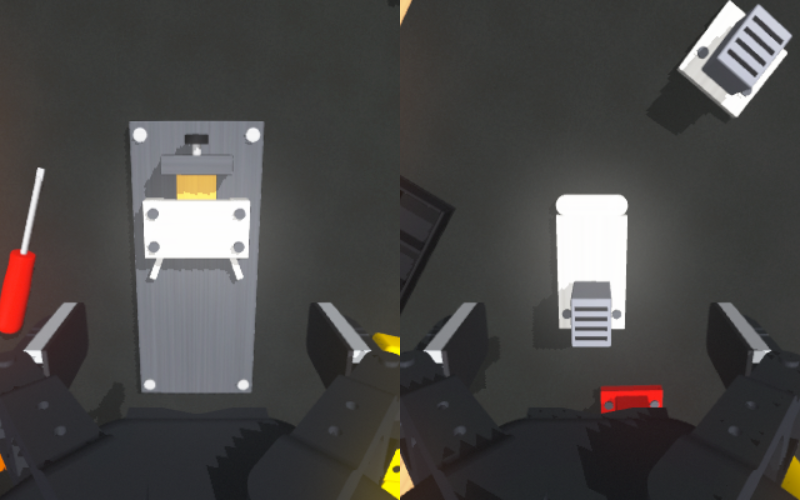

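Left (dock): bed corners at about (129,122), (265,122), (251,392), (140,392), block top at (143–250, 199–258), shoe brass visible behind. Right (module): plate at (556–628, 194–328), housing top at (572–611, 290–347). Next I'll compute the refined poses.

```bash
python3 - <<'E'
from h import *
np.set_printoptions(precision=4,suppress=True)
A=lambda D:(D['K'],D['dist'],D['rotation'],D['position'])
W=np.load('pics/wdock.npz');M=np.load('pics/wmod.npz')
px=lambda c:((np.array(c,float)+[200,0])+.5)/1.25-.5
P=ray(px([(129,122),(265,122),(251.5,392),(139.5,392)]),*A(W),.012)
print(P,[np.linalg.norm(P[i]-P[(i+1)%4]) for i in range(4)],P.mean(0))
d=(P[0]+P[1]-P[2]-P[3])/2;print('psi',np.degrees(np.arctan2(-d[0],d[1])))
B=ray(px([(143,199),(250,199),(249.5,258),(145.5,258)]),*A(W),.034)
print('block',[np.linalg.norm(B[i]-B[(i+1)%4]) for i in range(4)],B.mean(0));x=(B[1]-B[0]+B[2]-B[3])/2;d=(B[0]+B[1]-B[2]-B[3])/2;print('psi',np.degrees(np.arctan2(x[1],x[0])),np.degrees(np.arctan2(-d[0],d[1])))
# brightness profile of bolts: 4 white screw heads
m=(W['p'].min(2)>150).astype(np.uint8);n,l,s,c=cv2.connectedComponentsWithStats(m)
for i in range(1,n):
    if 15<s[i,4]<300 and 280<c[i][0]<440: print('bolt',c[i]*1.25-[200,0],s[i,4],ray([c[i]],*A(W),.0125)[0])
# module: white mask
m=(M['p'].min(2)>190).astype(np.uint8);n,l,s,c=cv2.connectedComponentsWithStats(m)
for i in range(1,n):
    if s[i,4]>1500 and 400<c[i][0]*1.25+200-0<950:
        v,u=np.nonzero(l==i);pr=ray(np.c_[u,v],*A(M),.008)[:,:2];r=cv2.minAreaRect((pr*1000).astype(np.float32));print(s[i],r)
        bx=cv2.boxPoints(r);print(bx)
Q=ray(px([(155.5+0,328),(0,0)]),*A(M),.008)
C=ray(px([(556-400,205),(628-400,205),(625-400,328),(559-400,328),(592-400,194)]),*A(M),.008)
print('mod',C,[np.linalg.norm(C[i]-C[(i+1)%4]) for i in range(4)])
mid=(C[2]+C[3])/2;d=C[4]-mid;print('len',np.linalg.norm(d),'psi',np.degrees(np.arctan2(-d[0],d[1])),'centre',(mid+C[4])/2)
H=ray(px([(573-400,290),(610-400,290),(611-400,347),(572-400,347)]),*A(M),.046);x=H[1]-H[0]+H[2]-H[3]
print('hous',H.mean(0),[np.linalg.norm(H[i]-H[(i+1)%4]) for i in range(4)],np.degrees(np.arctan2(x[1],x[0])))
E
```

```text
[[0.4358 0.273  0.012 ]
 [0.5535 0.3025 0.012 ]
 [0.6208 0.0302 0.012 ]
 [0.5018 0.0002 0.012 ]] [np.float64(0.12136950755929356), np.float64(0.2804501293046654), np.float64(0.12269028745792887), np.float64(0.28058463702423897)] [0.528  0.1515 0.012 ]
psi 13.746489230309303
block [np.float64(0.0938725622889544), np.float64(0.054143033403829866), np.float64(0.0951822237564661), np.float64(0.05413923365864973)] [0.5173 0.1975 0.034 ]
psi 14.093517892024986 15.03316623992612
bolt [252.5    134.2546] 109 [0.5457 0.2894 0.0125]
bolt [195.9091 150.2273] 55 [0.4999 0.2634 0.0125]
bolt [242.6562 384.082 ] 64 [0.6086 0.0379 0.0125]
[ 384    1   89   92 2823] ((510.4764404296875, -129.19606018066406), (67.11424255371094, 56.93720245361328), 85.49675750732422)
[[ 479.461  -160.4144]
 [ 536.2224 -164.8848]
 [ 541.4919  -97.9778]
 [ 484.7305  -93.5073]]
[ 285  156   57  121 5118] ((510.1962890625, -328.5387878417969), (56.42612075805664, 131.66586303710938), 31.95513153076172)
[[ 451.4161 -287.6139]
 [ 521.101  -399.3275]
 [ 568.9764 -369.4637]
 [ 499.2916 -257.7501]]
mod [[ 0.4559 -0.2942  0.008 ]
 [ 0.5039 -0.264   0.008 ]
 [ 0.5607 -0.3548  0.008 ]
 [ 0.5123 -0.3852  0.008 ]
 [ 0.4753 -0.2717  0.008 ]] [np.float64(0.05674325227319265), np.float64(0.10707744400116251), np.float64(0.05714984870685155), np.float64(0.107115617321961)]
len 0.1157463094118612 psi 31.915686927338008 centre [ 0.5059 -0.3209  0.008 ]
hous [ 0.5222 -0.3467  0.046 ] [np.float64(0.02697296767979877), np.float64(0.046809321505584964), np.float64(0.02981914967659616), np.float64(0.04683262914543419)] 32.15573701983762
```

```bash
python3 - <<'E'
from h import *
np.set_printoptions(precision=4,suppress=True)
mp=np.radians(31.95);G=np.array([.5234,-.3489]);R=Rz(mp)
command_gripper(.07,40)
movep([*G,.11],R)
print(move_l([*G,.036],feed=.08,until_force=6),sense()['position'])
print(command_gripper(0,40)); print(sense()['finger_gap'],sense()['wrist_force'])
move_l([*G,.12],feed=.12); s=sense();print(s['time_s'],s['finger_gap'],s['wrist_force'],s['ft_torque'])
p,_=cam('wrist','pics/wheld');save('held2.png',p[150:400,180:460].repeat(2,0).repeat(2,1))
E
```

```text
False [ 0.5237 -0.3493  0.0365]
False
0.02954746423972971 [-1.0475 -0.8963  4.6156]
7.2 0.029932778098069178 [-0.413   0.7456 -3.9447] [-0.025  -0.02    0.0434]
```

View pics/held2.png

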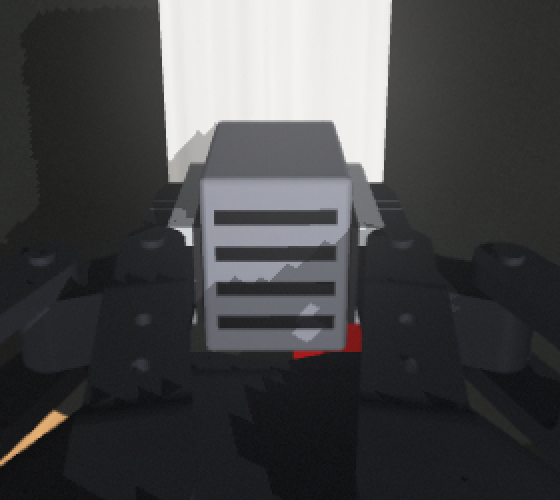

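Held squarely (gap 29.9 mm, about 4 N of weight). Next: check the toe end against the tool, carry it, and lay it down in front of the mouth.

```bash
python3 - <<'E'
from h import *
np.set_printoptions(precision=4,suppress=True)
H=np.load('pics/wheld.npz');A=(H['K'],H['dist'],H['rotation'],H['position'])
m=(H['p'].min(2)>150).astype(np.uint8);n,l,st,c=cv2.connectedComponentsWithStats(m);i=1+np.argmax(st[1:,4])
v,u=np.nonzero(l==i);s=sense();t=np.array(s['position']);pr=(ray(np.c_[u,v],*A,t[2]-.0285)-t)@np.array(s['tcp_rot'])
k=pr[:,1]>.03;q=pr[k]
print('toe end ahead',pr[:,1].max(),'lateral at y=.04,.06,.075',[(q[abs(q[:,1]-y)<.003,2].min(),q[abs(q[:,1]-y)<.003,2].max()) for y in(.04,.06,.075)])
D=np.array([.528,.1518]);dp=np.radians(13.9);dy=np.array([-np.sin(dp),np.cos(dp)]);R=Rz(dp)
g=D-.104*dy
move_l([t[0],t[1],.16],feed=.15)
movep([*g,.16],R)
move_l([*g,.058],feed=.1)
print(sense()['time_s'],sense()['wrist_force'])
print(move_l([*g,.044],feed=.015,until_force=2.5),sense()['position'],sense()['wrist_force'],sense()['time_s'])
cam('wrist','pics/wlaid');p,_=cam('side');
w=cv2.imread('pics/wlaid.png')[:,:,::-1][0:400,160:480]
save('laid2.png',np.hstack([w,cv2.resize(p[110:210,220:360],(560,400),interpolation=cv2.INTER_CUBIC)][:2])[:, :800])
E
```

```text
toe end ahead 0.09126082608394814 lateral at y=.04,.06,.075 [(np.float64(-0.028329938675691307), np.float64(0.02898491530482024)), (np.float64(-0.028457450630674543), np.float64(0.029014319268139535)), (np.float64(-0.028291773082640848), np.float64(0.02878488377962014))]
10.3167 [ 0.6507  0.6051 -3.9456]
True [0.5529 0.0509 0.0485] [-0.912  1.232  4.805] 10.9667[ WARN:0@8.716] global loadsave.cpp:275 findDecoder imread_('pics/wlaid.png'): can't open/read file: check file path/integrity
Traceback (most recent call last):
TypeError: 'NoneType' object is not subscriptable
```

Touchdown came at TCP z = 0.0485, which is the bed plus 36.5 mm, as expected. I'll let it settle, regrip and look at the alignment.

```bash
python3 - <<'E'
from h import *
np.set_printoptions(precision=4,suppress=True)
command_gripper(.036); command_gripper(0,40)
s=sense();print(s['finger_gap'],s['position'],s['wrist_force'],s['time_s'])
cam('wrist','pics/wlaid');W=np.load('pics/wlaid.npz')['p'];p,_=cam('side')
save('laid2.png',np.hstack([cv2.resize(W[0:300,180:460],(560,600),interpolation=cv2.INTER_CUBIC),cv2.resize(p[130:230,260:300],(240,600),interpolation=cv2.INTER_CUBIC)]))
E
```

```text
0.029404097857834707 [0.5527 0.0511 0.0478] [3.2535 0.577  1.7333] 11.5167
```

View pics/laid2.png

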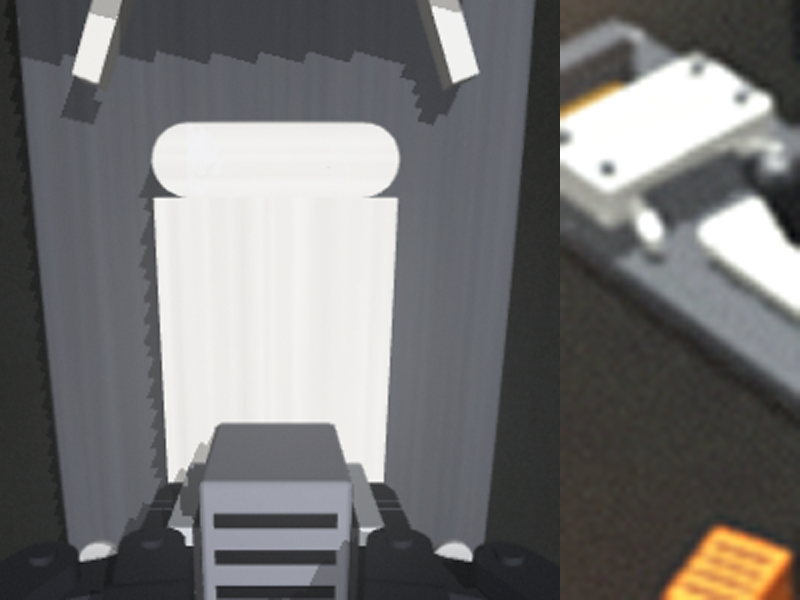

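Aligned: the toe's mid (276,160) sits midway between the strip ends (100,80) and (452,80), and the module's sides are parallel to the bed edges. Now I'll slide.

```bash
cat >> h.py <<'E'
D=np.array([.528,.1518]);dp=np.radians(13.9);dy=np.array([-np.sin(dp),np.cos(dp)]);dx=np.array([dy[1],-dy[0]])
def st(tag):
    s=sense();q=np.array(s['position']);w=np.array(s['wrist_force']);r=q[:2]-D
    print(tag,'t%.1f toe_y %.2f lat %.2f z %.2f mm | F_y %.2f F_x %.2f F_z %.2f | tau %s'%(s['time_s'],(r@dy+.09)*1e3,r@dx*1e3,q[2]*1e3,w[:2]@dy,w[:2]@dx,w[2],np.round(s['ft_torque'],2)))
    return (r@dy+.09)
def slide(toe,feed,f,z=.0482): return move_l([*(D+(toe-.09)*dy),z],Rz(dp),feed=feed,until_force=f)
E
python3 - <<'E'
from h import *
st('0');print(slide(.005,.03,5));st('1');print(slide(.030,.03,5));st('2')
E
```

```text
0 t11.6 toe_y -13.72 lat -0.27 z 47.78 mm | F_y -0.77 F_x 2.36 F_z 0.99 | tau [ 0.19 -0.67 -0.02]
True
1 t11.9 toe_y -10.51 lat -1.25 z 47.80 mm | F_y 1.83 F_x -1.48 F_z 4.34 | tau [ 0.42  0.27 -0.01]
True
2 t12.3 toe_y -10.40 lat -1.26 z 47.82 mm | F_y -0.92 F_x -0.60 F_z 2.78 | tau [ 0.23 -0.13 -0.01]
```

```bash
python3 - <<'E'
from h import *
s=sense();q=s['position']
for z in(.0485,.0492): move_l([*(D+(-.0105-.09)*dy),z],Rz(dp),feed=.02);sleep(.2);st(z)
print(slide(.005,.03,6,.0492));st('1')
E
```

```text
0.0485 t12.8 toe_y -10.26 lat -0.50 z 47.98 mm | F_y 0.05 F_x 0.42 F_z -4.51 | tau [-0.09  0.04 -0.02]
0.0492 t13.2 toe_y -10.47 lat -0.02 z 49.19 mm | F_y -0.54 F_x 1.04 F_z -3.82 | tau [-0.1  -0.02 -0.02]
False
1 t13.9 toe_y 5.04 lat 0.00 z 49.21 mm | F_y 0.10 F_x -0.38 F_z -3.85 | tau [-0.15 -0.04  0.03]
```

```bash
python3 - <<'E'
from h import *
move_l([*(D+(.005-.09)*dy),.0484],Rz(dp),feed=.02);sleep(.1);st('low')
print(slide(.031,.03,5,.0484));y=st('in')
if y>.028: print(slide(.072,.012,3,.0484));st('feel')
E
```

```text
low t14.2 toe_y 4.84 lat -0.04 z 48.40 mm | F_y -0.62 F_x -0.11 F_z -4.70 | tau [-0.06 -0.07 -0.  ]
False
in t15.2 toe_y 30.71 lat -0.01 z 48.44 mm | F_y -0.19 F_x 1.03 F_z -4.08 | tau [-0.09 -0.09  0.07]
True
feel t17.2 toe_y 54.60 lat -0.50 z 47.79 mm | F_y -0.20 F_x 0.49 F_z 3.12 | tau [ 0.12 -0.34 -0.05]
```

```bash
python3 - <<'E'
from h import *
move_l([*(D+(.0535-.09)*dy),.0486],Rz(dp),feed=.02);sleep(.2);st('back')
for k in range(4):
    r=slide(.0548+.001*k,.01,6,.0486);st(r);sleep(.15);st('  settled')
E
```

```text
back t17.7 toe_y 53.56 lat -0.30 z 48.30 mm | F_y -0.25 F_x 0.39 F_z -4.01 | tau [-0.09 -0.01 -0.03]
False t18.0 toe_y 54.69 lat -0.12 z 48.49 mm | F_y -0.12 F_x -0.37 F_z -5.48 | tau [-0.22 -0.   -0.03]
  settled t18.1 toe_y 54.75 lat -0.09 z 48.54 mm | F_y -1.03 F_x -0.35 F_z -5.01 | tau [-0.34 -0.05  0.01]
False t18.4 toe_y 54.91 lat -0.11 z 48.65 mm | F_y -4.47 F_x -0.52 F_z -4.45 | tau [-0.89 -0.06  0.08]
  settled t18.5 toe_y 54.99 lat -0.12 z 48.63 mm | F_y -3.88 F_x -1.31 F_z -4.18 | tau [-0.96 -0.08  0.09]
False t18.8 toe_y 56.70 lat -0.07 z 48.58 mm | F_y -2.98 F_x -0.97 F_z -3.94 | tau [-1.   -0.04  0.16]
  settled t18.9 toe_y 56.78 lat -0.06 z 48.58 mm | F_y -4.31 F_x 0.37 F_z -4.38 | tau [-1.05 -0.05  0.09]
False t19.2 toe_y 58.00 lat -0.05 z 48.55 mm | F_y -3.60 F_x -0.68 F_z -3.72 | tau [-0.99  0.01  0.11]
  settled t19.3 toe_y 58.01 lat -0.07 z 48.53 mm | F_y -4.18 F_x -0.19 F_z -3.68 | tau [-0.94 -0.04  0.07]
```

Clear shoe contact at toe y ≈ 54.8 mm, with a steady drag of about 4 N. The stop is expected near 59.8, so I'll continue in small steps.

```bash
python3 - <<'E'
from h import *
for k in range(1,10):
    r=slide(.058+.0006*k,.008,6,.0486);sleep(.15);st(r)
    w=np.mean([sense()['wrist_force'] for _ in range(3)],0)[:2]@dy
    if w<-8.5 or r: break
E
```

```text
False t19.7 toe_y 58.74 lat -0.02 z 48.59 mm | F_y -4.06 F_x -0.80 F_z -4.49 | tau [-0.93 -0.01  0.14]
False t20.1 toe_y 59.19 lat -0.04 z 48.59 mm | F_y -3.28 F_x -0.31 F_z -4.12 | tau [-0.96  0.02  0.05]
False t20.5 toe_y 59.41 lat -0.06 z 48.64 mm | F_y -5.23 F_x -1.14 F_z -3.55 | tau [-1.17 -0.    0.08]
False t20.9 toe_y 59.44 lat -0.09 z 48.69 mm | F_y -5.51 F_x -1.57 F_z -4.75 | tau [-1.42  0.03  0.13]
False t21.3 toe_y 59.46 lat -0.08 z 48.77 mm | F_y -7.12 F_x -2.05 F_z -3.55 | tau [-1.64 -0.01  0.15]
False t21.7 toe_y 59.51 lat -0.12 z 48.81 mm | F_y -7.97 F_x -1.81 F_z -3.57 | tau [-1.86 -0.05  0.17]
False t22.1 toe_y 59.58 lat -0.15 z 48.87 mm | F_y -9.12 F_x -2.39 F_z -3.16 | tau [-2.08 -0.1   0.24]
```

The force rises from 4 N to 9 N within 0.15 mm, so that is the hard stop at toe y ≈ 59.4. The nudge at first contact explains the missing ~0.5 mm of the 5 mm travel. Now I'll relieve the push, lower, release and retreat.

```bash
python3 - <<'E'
from h import *
slide(.0597,.01,None,.0486);st('relieved')
print(slide(.0597,.01,3,.0474));st('down')
command_gripper(.06);st('open');print(sense()['finger_gap'])
b=D+(.0595-.09)*dy
move_l([*b,.15],Rz(dp),feed=.1);st('up')
cam('wrist','pics/x') if 0 else None
W,_=cam('wrist');p,_=cam('scene');q,_=cam('side')
save('end.png',np.vstack([cv2.resize(W[60:360,160:480],(640,600)[:1]+(350,)) if 0 else cv2.resize(W[50:330,170:470],(800,560))[:350,:],np.hstack([cv2.resize(p[230:305,355:500],(400,207),interpolation=cv2.INTER_CUBIC),cv2.resize(q[125:205,230:350],(400,267),interpolation=cv2.INTER_CUBIC)[:207]])]))
save('endw.png',W)
cv2.imwrite('pics/ends.png',p[:,:,::-1])
E
```

```text
relieved t22.5 toe_y 59.43 lat -0.05 z 48.61 mm | F_y -5.01 F_x -1.44 F_z -3.80 | tau [-1.23 -0.03  0.1 ]
True
down t22.7 toe_y 59.32 lat 0.20 z 47.76 mm | F_y 1.35 F_x 1.12 F_z 6.50 | tau [0.21 0.11 0.04]
open t23.1 toe_y 57.23 lat -2.11 z 46.23 mm | F_y -0.14 F_x -0.39 F_z -0.15 | tau [-0.04  0.02  0.03]
0.06003713034632066
up t24.3 toe_y 59.61 lat -0.48 z 149.38 mm | F_y 0.21 F_x -0.89 F_z -0.24 | tau [-0.01 -0.01  0.03]
```

View pics/end.png

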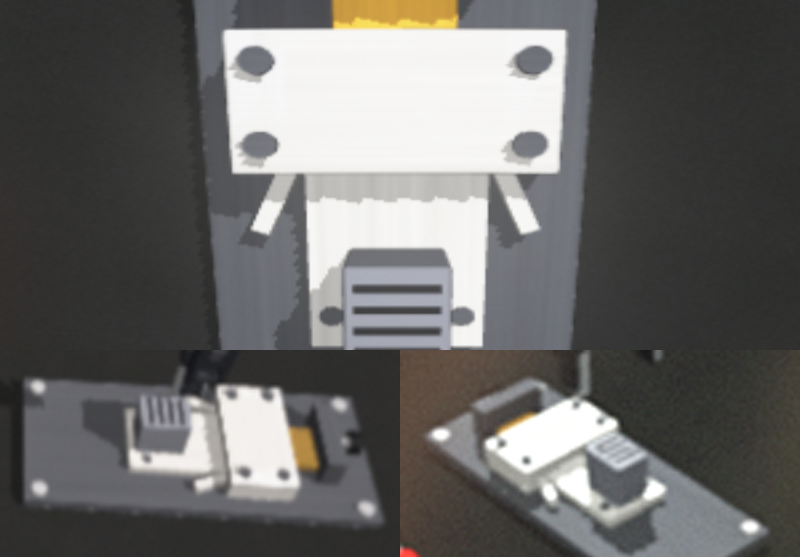

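The picture shows the module under the overhang, centred, with the shoe behind. But the arm drifted about 2 mm back as the fingers opened, which could have dragged the module off the shoe. To be sure, I'll give the housing's rear face a gentle nudge with closed fingers and confirm it is on the stop.

```bash
python3 - <<'E'
from h import *
T=lambda y,z,f:move_l([*(D+y*dy),z],Rz(dp),feed=f)
def fy(): 
    return np.mean([(sleep(.02),sense()['wrist_force'])[1] for _ in range(5)],0)[:2]@dy
def tcpy(): return (np.array(sense()['position'])[:2]-D)@dy*1e3
T(-.090,.12,.1);command_gripper(0,20);T(-.090,.055,.08);sleep(.1);f0=fy();print('f0',f0,sense()['time_s'],sense()['finger_gap'])
T(-.068,.055,.04);print(tcpy(),fy()-f0)
y=-.068
while y<-.050:
    y+=.0007;T(y,.055,.01);f=fy()-f0;print('%.1f %.2f %.2f'%(y*1e3,tcpy(),f))
    if f<-6: break
print(sense()['time_s'])
E
```

```text
f0 -0.20743794778229163 27.0083 0.00010922333759923086
-68.02450129492341 -0.05552595683442618
-67.3 -67.43 0.12
-66.6 -66.57 0.30
-65.9 -65.85 0.14
-65.2 -65.16 0.19
-64.5 -64.45 0.42
-63.8 -63.81 0.02
-63.1 -63.07 0.20
-62.4 -62.38 -0.15
-61.7 -61.70 0.33
-61.0 -61.03 -0.04
-60.3 -60.97 -2.09
-59.6 -60.93 -4.77
-58.9 -60.89 -6.12
32.125
```

First contact is stiff right away at −61.0 mm (predicted about −61.6) and nothing moves at 6 N, which is more than the shoe's 4 N drag. So the module was still on the stop. Now I'll retreat and take a last look.

```bash
python3 - <<'E'
from h import *
move_l([*(D-.085*dy),.055],Rz(dp),feed=.05);move_l([*(D-.085*dy),.25],Rz(dp),feed=.15)
sleep(.3);st('end');p,_=cam('scene','pics/final');save('fin.png',p)
E
```

```text
end t34.5 toe_y 4.93 lat -0.14 z 249.64 mm | F_y -0.83 F_x -0.22 F_z -0.94 | tau [ 0.02 -0.06  0.01]
```

View pics/fin.png

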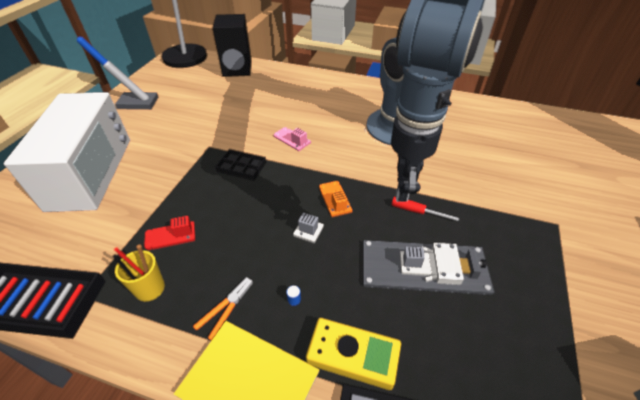

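The module is seated at (413,262) with its toe under the block. Everything else is where it was, and the arm is clear. Handing in.

```bash
python3 -c "
from rig import *
print(finish_job())"
```

```text
the job is handed in; nothing more can be done
None
```

The power module is seated in the dock with the shoe home against its stop, released, and the job is handed in at about 35 s of the 67 s allowed.

- **Pick and lay:** I gripped the white-plate, grey-housing module by its housing and laid it on the bed in front of the block. It touched down at the expected height, and I regripped it there. For the slide I carried its weight just clear of the bed, within the pocket's 2 mm height play, and set it down again before letting go.
- **Seating:** The toe met the shoe at about 54.8 mm in the dock's frame and pushed it with a steady drag of about 4 N. At about 59.4 mm the force rose to 9 N within 0.15 mm, which is the hard stop.
- **Check after release:** Nudging the housing's rear face with closed fingers met firm contact at once, with under 0.15 mm of give up to 6 N. That is more than the shoe's 4 N drag, so the module was still on the stop. In the last picture the other things are where they were.

**Checks that disagreed:**
- **Early stops:** Two force stops came at the start of the slide. I put them down to the module being pressed on the bed, and relieved it by raising slightly.
- **Shoe travel:** I measured 4.5 to 4.7 mm instead of 5 mm. An earlier touch at 54.6 mm probably nudged the shoe first.
- **Drift on opening:** The arm moved back about 2 mm as the fingers opened, which is why I made the check with closed fingers.

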